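# Tip the toolbox flat into the taped bay

## Robot

A 6-joint arm with a two-finger parallel gripper is mounted at the origin on the work surface. World frame = base frame: x ahead of the robot, y to its left, z up, the work surface at z = 0. Lengths are in m, angles in rad, forces in N, time in s.
With the tool pointing down it reaches from about 0.275 to 0.75 m from the base axis. Payload 10.2 kg.
Tool frame: the origin (TCP) lies midway between the tips of the shut fingers; the grasp point (between the pads) lies 19 mm behind it; z points along the fingers, x is the direction in which the jaws open and shut, and the axes are right-handed (so a half turn about z gives the same grasp; the last joint's range is limited). The gripper opens to 88 mm and grips with 3 to 60 N. Pads are 18 mm wide; open, the fingers measure 123 mm over their backs; the gripper's body (75 mm by 187 mm) begins 45 mm behind the grasp point.
Start: joints at [-1.481, 0.313, 1.498, -0, 1.331, -0.223], TCP at [0.162, -0.5, 0.239] pointing down, gripper open.
Joint ranges: [-2.94, 2.94], [-0.97, 2.17], [0.19, 2.56], [-1.23, 4.37], [0.02, 3.11], [-2.88, 2.88]. Speed limits (rad/s): [2.39, 2.39, 3.01, 3.14, 3.14, 3.14].

## Interface

Orientations are given as a unit quaternion [x, y, z, w].
In Python, from workcell import r gives the robot as it stands.
- The arm moves only by the tool move_arm, never from a script. Its argument "targets" is a list of rows, each a list of 3 entries, a list of its own where there are three numbers: the finger opening in cm, from 0 to 8.81, then the shift along the world's x, y, z in cm, then the turn, a rotation vector about the world's x, y, z in degrees. In form: [[hand, [dx, dy, dz], [wx, wy, wz]], ...]. A call has 1 to 5 rows; each row shifts and turns the pose as measured when the row begins; what a row does not reach is not made up. A row lasts 1/8 s, in which the tool goes at most 62.5 mm and 10.7 degrees, less where a joint would pass 70% of its speed; a pose out of reach is approached as far as the arm can. A call is refused whole if a number of a shift passes 6.25 or a number of a turn 10.7, either way. A call with a gripper value outside its range is refused whole. The fingers move at their own pace and stop on an object; the grip force is fixed at half the most. Time passes only in rows, so rows that do not move let the fingers close. It gives the time, the measured TCP pose, the force and the opening at its end, in the units of the state.
- r.get_state(): the state, without advancing time (a new reading comes with each control period).
- r.grab_frame(name): name is "scene" or "top"; returns (picture, depth): 384x512x3 uint8, red, green, blue; 384x512 float32, m along the optical axis (not along the pixel's ray), 0 where there is no reading.
- r.camera_model(name): a dict with "fx", "fy", "cx", "cy" (pixels), "R" (3x3) and "t" (3): a world point X has camera coordinates R X + t. Camera axes: x right, y down, z forward; pixel columns grow to the right and rows downward; lengths in m; the calibration is good to about 2 mm. A picture is of the moment at which its call begins. camera_model takes no time and is no camera call.
- r.job_done(): hands the job in, once; it reports no verdict.
Trained networks look in the newest picture that a camera, given by its name, has taken for a name from the list of things; names that differ only in an ending like _2 or _b are one class to them, and where a whole thing is asked for, a point or a joint stands for the part that bears it (a point fixed in the world has none). Each returns a list of dicts, best first, with "score" (0 to 1); they miss things now and then, are a little off and sometimes report something else, mostly with a low value. They report only what shows in the picture. A call takes as long as a camera call. They do not tell look-alikes from the thing itself.
- r.outline_of(camera, query): "mask" (384x512 bool, what is visible of it) and "centre" ([column, row] as shares, 0 to 1, of the picture: columns of its width, rows of its height, amid what is visible of it).
- r.place_of(camera, query): "centre" ([column, row] as shares, 0 to 1, of the picture: columns of its width, rows of its height: a listed point, or the origin of a listed thing).
The state is a dict: "time_s": time; "q": joint angles; "joint_velocities": joint speeds; "joint_torque": joint torques, N m; "position": TCP position; "tool_rot": TCP orientation; "contact_force": force on the tool from outside, world axes, zero at the start; "ft_torque": the same for the moment, N m; "finger_gap": finger opening in m.
Only numpy, scipy, OpenCV 4.12 (cv2) and the standard library are available. Lean on these libraries where they do the work, as an engineer would, in place of code of your own. Each camera call takes 0.05 s, during which the arm holds its last target.

## Task

Push the standing black toolbox over with the fingers, high on its lid, so that it falls onto its back and ends lying flat, lid up and ready to be opened, wholly inside the blue tape frame. Only push it: do not pinch it or lift it off the bench, and leave the tin, tile, mallet and scraper where they are.

Things in the scene. Friction and masses are not known exactly. Their poses are not given: they have to be found in the camera images.
- toolbox: small black plastic toolbox, 50 mm thick (its x), 130 wide (y), 140 high (z; the top 10 mm is handle and clip), about 0.5 kg, standing free on its hinge edge, clip up. Origin: centre of the underside as it stands. +x points out of the plain back, -x out of the lid. About 1 N high on the lid tips it; past about 20 degrees it falls by itself. Pushed under about 45 mm up it may slide instead.
- toolbox_lid: lid face of the toolbox, 122 x 128 mm, with grey ribs and the steel clip at the top; same origin and axes as the toolbox; its outer surface is 25 mm on the -x side
- toolbox_back: plain black back face of the toolbox, 122 x 128 mm; same origin and axes as the toolbox; its outer surface is 25 mm on the +x side
- toolbox_center (a point): centre of the toolbox, 70 mm above its underside as it stands
- foot_left (a point): corner of the toolbox's back face: bottom, +y side (0.025, 0.065, 0) in the toolbox's own frame (m)
- foot_right (a point): corner of the toolbox's back face: bottom, -y side (0.025, -0.065, 0) in the toolbox's own frame (m)
- top_left (a point): corner of the toolbox's back face: top, +y side (0.025, 0.065, 0.140) in the toolbox's own frame (m)
- top_right (a point): corner of the toolbox's back face: top, -y side (0.025, -0.065, 0.140) in the toolbox's own frame (m)
- zone: rectangular frame of blue tape flat on the white bench: inside 210 mm along its x, 200 mm along its y, tape 20 mm wide. Origin: centre of the frame, on the bench top. The toolbox stands astride its -x side, back turned to the middle, its underside about 95 mm from the centre, so that tipped straight over its back bottom edge it comes down about in the middle.
- tin: stainless steel tin with twist cap, 66 mm diameter, 105 mm high, upright; bystander beside the frame; origin at centre of underside
- tile_offcut: grey ceramic tile offcut lying flat, 100 x 80 x 10 mm (x, y, z); bystander; origin at centre of underside
- mallet: wooden mallet lying flat, 225 mm long along its x (-115 to +110 mm), head 60 x 100 x 50 mm at the +x end; bystander; origin on the bench under the handle
- scraper: yellow plastic utility scraper lying flat, 177 mm long along its x (-95 to +82 mm), 62 mm wide, 18 mm high; bystander; origin on the bench under it
Mind the look-alikes: they are no part of the job. What is meant by the toolbox is not green, and is the smaller of those in its own colour.

How it is judged:
By the outcome, as a careful person would: the job done as asked, in the order asked, and still so for the second after the job is handed in, with the robot touching nothing.
It also fails if it takes over 35 s, if anything falls off the work surface, if the arm or the gripper's body presses on something with over 40 N, if the wrist force passes 120 N, or if a joint passes its speed limit or range.

## Working session

There is one attempt and no reset: what is moved stays moved. The work goes in short steps, Python scripts to look and compute and a tool call to move; the robot and the scene stay as the last step left them, time stands still between calls to the robot, and variables do not carry over. Pictures are saved under pics/ and viewed, and the job is handed in when it is done.

Besides the shell and the picture viewer there is one more tool, called after ">>>" as name(argument=value, ...), one argument or row to a line, values as JSON. move_arm: Moves the arm, as the interface text tells. Its arguments: {"type":"object","properties":{"targets":{"type":"array","items":{"type":"array"}}},"required":["targets"]}

```bash
mkdir -p pics; ls; python3 - <<'E'
from workcell import r
import cv2,numpy as np
for n in("scene","top"):
    im,d=r.grab_frame(n); cv2.imwrite(f"pics/{n}0.png",im[:,:,::-1]); np.savez(f"/tmp/{n}.npz",im=im,d=d)
    m=r.camera_model(n); print(n,m)
s=r.get_state(); print(s)
E
```

```text
pics
scene {'fx': 366.86173479471825, 'fy': 366.86173479471825, 'cx': 253.91914537710545, 'cy': 191.29084754920467, 'R': array([[ 0.26271453,  0.96486884,  0.00303092],
       [ 0.80378815, -0.21711558, -0.55388215],
       [-0.53376557,  0.14794911, -0.83258956]]), 't': array([-0.151684  , -0.48261881,  1.64686274])}
top {'fx': 372.7140441337859, 'fy': 372.7140441337859, 'cx': 261.63330181896987, 'cy': 188.72615175467115, 'R': array([[ 0.02005887, -0.99965208,  0.01712792],
       [-0.99173541, -0.02206553, -0.12638828],
       [ 0.12672224, -0.01445116, -0.99183297]]), 't': array([-0.0623123 ,  0.67249379,  0.99697014])}
{'time_s': 0.1, 'q': array([-1.48140758e+00,  3.13367700e-01,  1.49831934e+00,  3.71378803e-05,
        1.33096111e+00, -2.23406649e-01]), 'joint_velocities': array([-0.00042864,  0.00020542, -0.00254691,  0.00088892, -0.00013244,
        0.0001489 ]), 'joint_torque': array([ 5.02894458e-03, -4.02808785e+01, -2.52642739e+01,  6.97543519e-02,
        3.42200871e-02, -6.31685884e-05]), 'position': array([ 0.16152872, -0.49932781,  0.2382475 ]), 'tool_rot': array([ 8.08613263e-01, -5.88340303e-01, -3.33769996e-04, -4.09192664e-04]), 'contact_force': array([ 0.98598938, -0.08210483, -0.17599282]), 'ft_torque': array([-0.01503173,  0.00192589,  0.05152607]), 'finger_gap': 0.08810685734625845}
```

View pics/scene0.png

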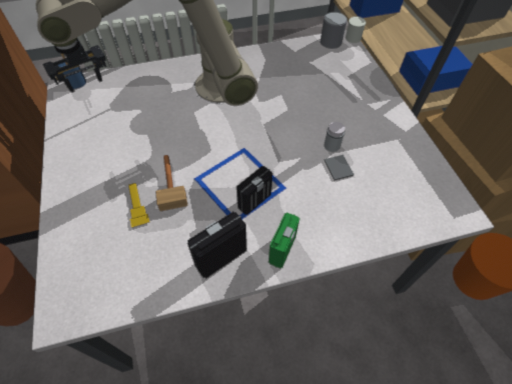

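View pics/top0.png

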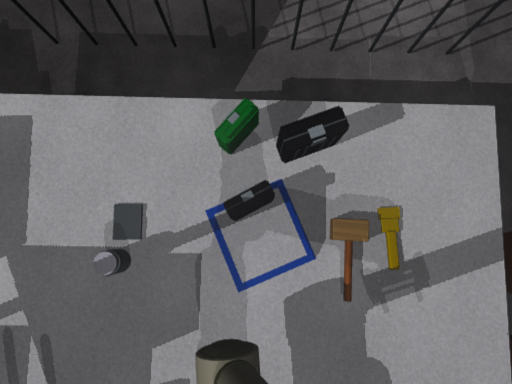

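Candidates: the small black one at scene (254,192) / top (249,201), the large black one at scene (218,244) / top (313,135), and the green one at scene (284,240) / top (237,126). The small black one fits: it isn't green, it's the smaller of the two black ones, and it stands astride the tape. I'll confirm this in a crop and measure.

```bash
cat > h.py <<'E'
import numpy as np,cv2
from workcell import r
def ray(n,u,v,z):
    m=r.camera_model(n);R,t=m["R"],m["t"]
    d=R.T@np.array([(u-m["cx"])/m["fx"],(v-m["cy"])/m["fy"],1]);c=-R.T@t
    return c+d*(z-c[2])/d[2]
def cloud(n,d):
    m=r.camera_model(n);v,u=np.mgrid[:384,:512]
    P=np.stack([(u-m["cx"])/m["fx"]*d,(v-m["cy"])/m["fy"]*d,d],-1)
    return (P-m["t"])@m["R"]
def proj(n,X):
    m=r.camera_model(n);c=m["R"]@X+m["t"];return c[0]/c[2]*m["fx"]+m["cx"],c[1]/c[2]*m["fy"]+m["cy"]
E
python3 - <<'E'
from h import *
for n in("scene","top"):
    f=np.load(f"/tmp/{n}.npz");im,d=f["im"],f["d"]
    P=cloud(n,d)
    print(n,"bench z",np.median(P[250:260,240:260,2]) )
    hsv=cv2.cvtColor(im,cv2.COLOR_RGB2HSV)
    b=(cv2.inRange(hsv,(105,120,60),(130,255,255))>0)&(d>0)&(abs(P[...,2])<.03)
    p=P[b];p=p[np.hypot(p[:,0]-.55,p[:,1])<.35]
    print("tape rect",cv2.minAreaRect(p[:,:2].astype(np.float32)))
    print(cv2.boxPoints(cv2.minAreaRect(p[:,:2].astype(np.float32))))
    if n=="top":
        for nm,(u,v) in dict(small=(249,201),big=(313,135),green=(237,126),tile=(128,221),tin=(108,263),mal=(350,232)).items():
            q=P[max(v-30,0):v+30,u-40:u+40].reshape(-1,3); q=q[q[:,2]>.02]
            print(nm,P[v,u],q.min(0),q.max(0))
    m=(P[...,2]>.1)&(P[...,2]<.16)&(np.hypot(P[...,0]-ray('top',249,201,.13)[0],P[...,1]-ray('top',249,201,.13)[1])<.1)
    q=P[m];print("top of box",cv2.minAreaRect(q[:,:2].astype(np.float32)),q.mean(0),q[:,2].max())
for n in ("top","scene"):
  for k in("toolbox","foot_left","foot_right","top_left","top_right","zone"):
    o=r.place_of(n,k) if k!="x" else 0
    print(n,k,[(round(float(a["score"]),2),np.round(ray(n,a["centre"][0]*512,a["centre"][1]*384,.14 if "top_" in k else 0),3)) for a in o[:4]])
a=np.load("/tmp/scene.npz")["im"][140:280,180:310];b=np.load("/tmp/top.npz")["im"][100:300,195:355]
a=cv2.resize(a,None,fx=3,fy=3);b=cv2.resize(b,None,fx=2.1,fy=2.1)
h=np.zeros((420,a.shape[1]+b.shape[1],3),np.uint8);h[:a.shape[0],:a.shape[1]]=a;h[:b.shape[0],a.shape[1]:]=b
cv2.imwrite("pics/crop.png",h[:,:,::-1])
E
```

```text
scene bench z -0.0026978522920758446
tape rect ((0.54843670129776, -0.04670688509941101), (0.24950027465820312, 0.23750990629196167), 24.001455307006836)
[[ 0.38616833  0.01103659]
 [ 0.4827778  -0.20593706]
 [ 0.71070504 -0.10445036]
 [ 0.61409557  0.11252329]]
top of box ((0.6368341445922852, -0.01676952838897705), (0.055580317974090576, 0.13219881057739258), 29.645986557006836) [ 0.6445819  -0.01952562  0.12553406] 0.14362840914143457
top bench z -0.0009630999227852335
tape rect ((0.5483373999595642, -0.04672124981880188), (0.24821922183036804, 0.23868587613105774), 24.00810432434082)
[[ 0.3864082   0.01180112]
 [ 0.48352134 -0.20623554]
 [ 0.7102666  -0.10524362]
 [ 0.61315346  0.11279304]]
small [ 0.62952354 -0.01548176  0.13922428] [ 0.54184752 -0.07880417  0.02064409] [0.68549994 0.0505701  1.07489047]
big [ 0.7943324  -0.17116624  0.17478978] [ 0.54184752 -0.26052234  0.02012698] [ 0.87365996 -0.03304432  1.07489047]
green [0.82333574 0.0202399  0.13914183] [ 0.54184752 -0.08708262  0.02067586] [0.90350815 0.08085275 1.07489047]
tile [0.57738939 0.32819273 0.00939182] [ 0.496
[... 1156 characters left out ...]
.175, -0.   ])), (0.62, array([ 0.641, -0.02 ,  0.   ])), (0.58, array([ 0.64 , -0.025,  0.   ]))]
scene foot_left [(0.68, array([ 0.814, -0.093,  0.   ])), (0.55, array([ 0.647, -0.098,  0.   ])), (0.55, array([ 0.872, -0.053,  0.   ]))]
scene foot_right [(0.87, array([ 0.88 , -0.231,  0.   ])), (0.63, array([0.578, 0.034, 0.   ])), (0.58, array([0.772, 0.053, 0.   ]))]
scene top_left [(0.79, array([ 0.868, -0.037,  0.14 ])), (0.71, array([ 0.797, -0.075,  0.14 ])), (0.69, array([ 0.683, -0.034,  0.14 ])), (0.58, array([ 0.652, -0.085,  0.14 ]))]
scene top_right [(0.9, array([0.768, 0.053, 0.14 ])), (0.74, array([ 0.857, -0.247,  0.14 ])), (0.63, array([0.566, 0.033, 0.14 ]))]
scene zone []
```

View pics/crop.png

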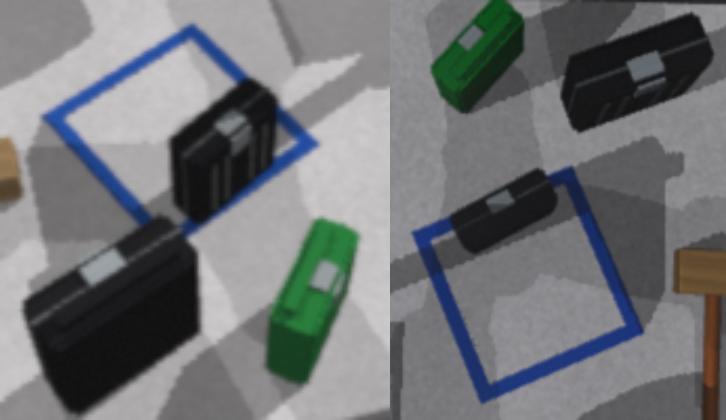

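The crop confirms it: the small black box stands on the tape with its lid and clip away from the robot, and the large black and green boxes are behind it. Next I'll get an accurate lid normal and the clearances.

```bash
python3 - <<'E'
from h import *
f=np.load("/tmp/scene.npz");P=cloud("scene",f["d"])
m=(P[...,2]>.03)&(P[...,2]<.10)&(np.hypot(P[...,0]-.655,P[...,1]+.005)<.085)
q=P[m]
# near-plane RANSAC on xy lines
best=None
rng=np.random.default_rng(0)
for _ in range(800):
    a,b=q[rng.choice(len(q),2,False)][:,:2];t=b-a
    if np.linalg.norm(t)<.03: continue
    t/=np.linalg.norm(t);n=np.array([-t[1],t[0]]);k=abs((q[:,:2]-a)@n)<.004
    if best is None or k.sum()>best.sum():best=k
s=q[best][:,:2];c=s.mean(0);_,_,V=np.linalg.svd(s-c);n=V[1];n=n if n[0]<0 else -n
print("lid n yaw",np.degrees(np.arctan2(n[1],n[0]))%360,len(s),len(q),"d of lid face from c0",(c-np.array([.637,-.014]))@n)
ft=np.load("/tmp/top.npz");
Q=np.r_[P.reshape(-1,3),cloud("top",ft["d"]).reshape(-1,3)]
for lo,hi in((.02,.3),(.15,.3)):
  k=(Q[:,2]>lo)&(Q[:,2]<hi)&(Q[:,0]>.6)&(Q[:,0]<1)&(abs(Q[:,1])<.4)
  w=Q[k];s=(w[:,:2]-[.637,-.014])@-n;t=np.array([-n[1],n[0]]);y=(w[:,:2]-[.637,-.014])@t
  for a in np.arange(-.15,.16,.03):
    kk=(y>a)&(y<a+.03)&(s>.04); 
    if kk.any():print(lo,"y'%.2f"%a,"min dist behind",s[kk].min().round(3),"zmax",w[kk][:,2].max().round(3))
o=r.outline_of("top","zone");print(len(o))
E
```

```text
lid n yaw 208.78278064842465 303 386 d of lid face from c0 -0.022064597556699247
0.02 y'-0.03 min dist behind 0.187 zmax 0.123
0.02 y'0.00 min dist behind 0.152 zmax 0.144
0.02 y'0.03 min dist behind 0.157 zmax 0.144
0.02 y'0.06 min dist behind 0.168 zmax 0.143
0.02 y'0.09 min dist behind 0.18 zmax 0.143
0.02 y'0.12 min dist behind 0.056 zmax 0.173
0.02 y'0.15 min dist behind 0.052 zmax 0.187
0.15 y'0.12 min dist behind 0.057 zmax 0.173
0.15 y'0.15 min dist behind 0.054 zmax 0.187
1
```

>>> move_arm(
  targets=[
    [5, [2, 2, 6], [0, 0, 5.5]],
    [5, [4, 4, 0], [0, 0, 5.4]],
    [5, [4.3, 4.3, 0], [0, 0, 0]],
    [5, [4.3, 4.3, 0], [0, 0, 0]],
    [5, [4.3, 4.3, 0], [0, 0, 0]],
  ],
)

```text
time_s: 1.38
position: [0.3517, -0.308, 0.2966]
tool_rot: [0.861, -0.509, 0.0, 0.0]
contact_force: [0.4, 0.2, -0.3]
finger_gap: 0.0502
```

>>> move_arm(
  targets=[
    [5, [4.3, 4.3, 0], [0, 0, 0]],
    [5, [4.3, 4.3, 0], [0, 0, 0]],
    [5, [4.3, 4.3, 0], [0, 0, 0]],
    [5, [4.3, 4.3, 0], [0, 0, 0]],
    [5, [4.3, 4.3, 0], [0, 0, 0]],
  ],
)

```text
time_s: 2.0
position: [0.5716, -0.0857, 0.2976]
tool_rot: [0.861, -0.509, 0.002, 0.0]
contact_force: [0.4, -1.3, 0.7]
finger_gap: 0.0499
```

>>> move_arm(
  targets=[
    [5, [4.3, 3.7, 0], [0, 0, 0]],
    [5, [4.3, 3.7, 0], [0, 0, 0]],
    [5, [3.2, 2.7, 0], [0, 0, 0]],
    [5, [0, 0, 0], [0, 0, 0]],
  ],
)

```text
time_s: 2.5
position: [0.6943, 0.0229, 0.2954]
tool_rot: [0.862, -0.507, 0.001, 0.001]
contact_force: [0.2, -0.7, -0.8]
finger_gap: 0.0499
```

>>> move_arm(
  targets=[
    [5, [-0.4, -0.8, -3], [0, 0, 0]],
    [5, [0, 0, -4.5], [0, 0, 0]],
    [5, [0, 0, -4.5], [0, 0, 0]],
    [5, [0, 0, -3.5], [0, 0, 0]],
    [5, [0, 0, 0], [0, 0, 0]],
  ],
)

```text
time_s: 3.12
position: [0.6874, 0.0113, 0.1381]
tool_rot: [0.861, -0.509, 0.002, 0.001]
contact_force: [-0.0, -0.2, 0.7]
finger_gap: 0.0497
```

```bash
python3 - <<'E'
from h import *
a=r.grab_frame("scene")[0][100:260,160:340];b=r.grab_frame("top")[0][100:300,195:355]
a=cv2.resize(a,None,fx=2.4,fy=2.4);b=cv2.resize(b,None,fx=2.1,fy=2.1)
h=np.zeros((420,a.shape[1]+b.shape[1],3),np.uint8);h[:a.shape[0],:a.shape[1]]=a;h[:b.shape[0],a.shape[1]:]=b
cv2.imwrite("pics/c2.png",h[:,:,::-1]);s=r.get_state();print(s["position"],s["tool_rot"])
p=s["position"][:2]-[.637,-.014];print(p@[.8764,.4815],p@[.4815,-.8764])
E
```

```text
[0.6891814  0.01125941 0.14183758] [ 8.61077158e-01 -5.08444712e-01  5.45091570e-03 -6.25480864e-04]
0.05789418563147744 0.00298800219363584
```

View pics/c2.png

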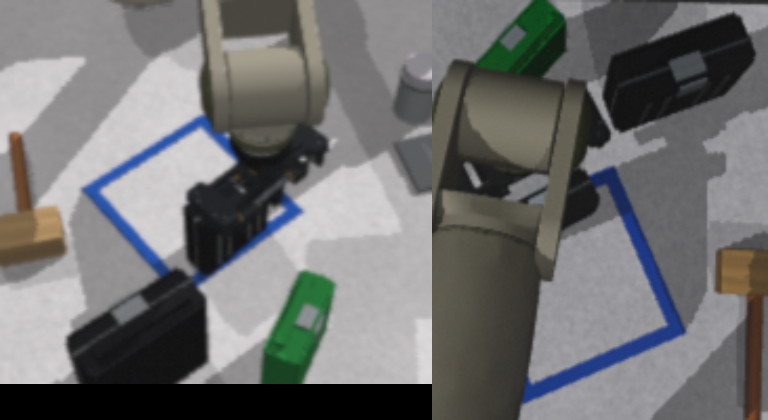

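>>> move_arm(
  targets=[
    [5, [0, 0.3, -2], [0, 0, 0]],
    [5, [0, 0, -1.2], [0, 0, 0]],
    [5, [0, 0, 0], [0, 0, 0]],
    [5, [-0.8, -0.4, 0], [0, 0, 0]],
  ],
)

```text
time_s: 3.72
position: [0.6837, 0.0092, 0.1168]
tool_rot: [0.861, -0.508, 0.011, -0.003]
contact_force: [-0.1, 0.7, -0.1]
finger_gap: 0.05
```

>>> move_arm(
  targets=[
    [5, [-0.7, -0.3, -0.5], [0, 0, 0]],
    [5, [-0.7, -0.4, 0], [0, 0, 0]],
    [5, [-0.7, -0.4, 0], [0, 0, 0]],
    [5, [0, 0, 0], [0, 0, 0]],
  ],
)

```text
time_s: 4.22
position: [0.661, -0.0033, 0.1133]
tool_rot: [0.861, -0.509, 0.012, -0.003]
contact_force: [1.1, 0.5, 0.8]
finger_gap: 0.0498
```

>>> move_arm(
  targets=[
    [5, [-0.7, -0.4, 0], [0, 0, 0]],
    [5, [-0.7, -0.4, 0], [0, 0, 0]],
    [5, [0, 0, 0], [0, 0, 0]],
  ],
)

```text
time_s: 4.6
position: [0.6462, -0.0119, 0.1134]
tool_rot: [0.861, -0.509, 0.012, -0.003]
contact_force: [0.3, -0.2, -0.5]
finger_gap: 0.05
```

```bash
python3 - <<'E'
from h import *
a=r.grab_frame("scene")[0][100:260,160:340];b=r.grab_frame("top")[0][100:300,195:355]
a=cv2.resize(a,None,fx=2.4,fy=2.4);b=cv2.resize(b,None,fx=2.1,fy=2.1)
h=np.zeros((420,a.shape[1]+b.shape[1],3),np.uint8);h[:a.shape[0],:a.shape[1]]=a;h[:b.shape[0],a.shape[1]:]=b
cv2.imwrite("pics/c3.png",h[:,:,::-1]);s=r.get_state();print(s["position"],s["contact_force"])
E
```

```text
[ 0.64655362 -0.01157905  0.11337736] [0.57757361 0.66857746 0.46693926]
```

View pics/c3.png

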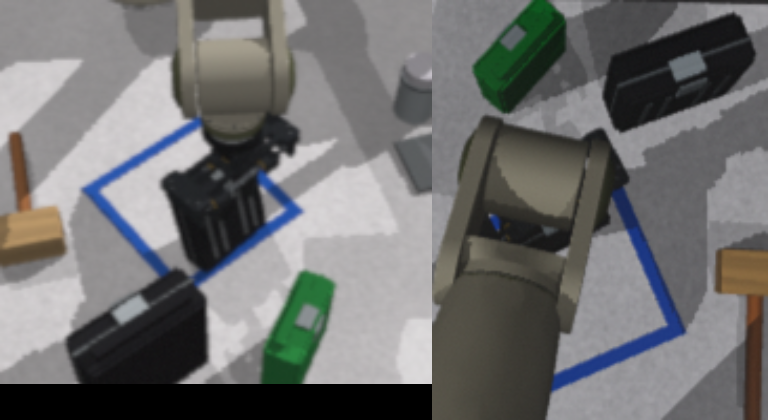

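>>> move_arm(
  targets=[
    [5, [-0.7, -0.4, 0], [0, 0, 0]],
    [5, [-0.7, -0.4, 0], [0, 0, 0]],
    [5, [-0.4, -0.2, 0], [0, 0, 0]],
    [5, [0, 0, 0], [0, 0, 0]],
    [5, [0, 0, 0], [0, 0, 0]],
  ],
)

```text
time_s: 5.32
position: [0.6272, -0.0222, 0.1133]
tool_rot: [0.861, -0.509, 0.012, -0.003]
contact_force: [0.5, 0.2, -0.3]
finger_gap: 0.0503
```

```bash
python3 - <<'E'
from h import *
a=r.grab_frame("scene")[0][100:260,160:340];b=r.grab_frame("top")[0][100:300,195:355]
a=cv2.resize(a,None,fx=2.4,fy=2.4);b=cv2.resize(b,None,fx=2.1,fy=2.1)
h=np.zeros((420,a.shape[1]+b.shape[1],3),np.uint8);h[:a.shape[0],:a.shape[1]]=a;h[:b.shape[0],a.shape[1]:]=b
cv2.imwrite("pics/c4.png",h[:,:,::-1]);s=r.get_state();print(s["position"],s["contact_force"])
E
```

```text
[ 0.62727503 -0.02221615  0.1132157 ] [-0.04639524 -0.79174157 -0.53253998]
```

View pics/c4.png

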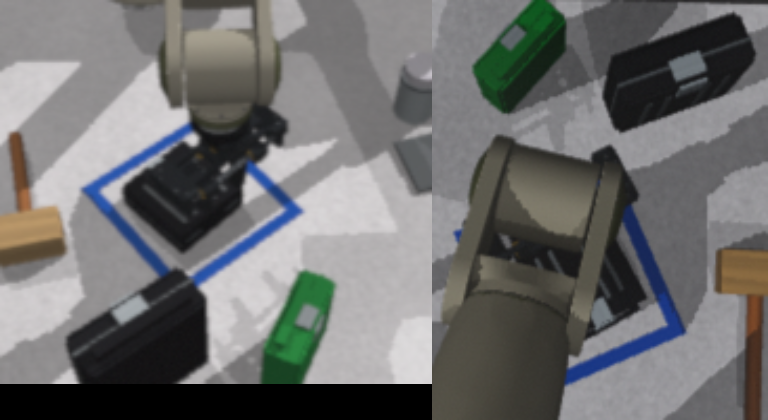

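The box has fallen flat with the lid up. I'll raise the arm and clear the view by going back the way it came.

>>> move_arm(
  targets=[
    [5, [0, 0, 5], [0, 0, 0]],
    [5, [0, 0, 6], [0, 0, 0]],
    [5, [0, 0, 6], [0, 0, 0]],
    [5, [-4.3, -4.3, 2], [0, 0, 0]],
    [5, [-4.3, -4.3, 0], [0, 0, 0]],
  ],
)

```text
time_s: 6.05
position: [0.5415, -0.1061, 0.3073]
tool_rot: [0.862, -0.506, 0.012, -0.003]
contact_force: [-0.0, -1.5, -0.0]
finger_gap: 0.0499
```

>>> move_arm(
  targets=[
    [5, [-4.3, -4.3, 0], [0, 0, 0]],
    [5, [-4.3, -4.3, 0], [0, 0, 0]],
    [5, [-4.3, -4.3, 0], [0, 0, 0]],
    [5, [-4.3, -4.3, 0], [0, 0, 0]],
    [5, [-3, -4, 0], [0, 0, 0]],
  ],
)

```text
time_s: 6.68
position: [0.3322, -0.3232, 0.3088]
tool_rot: [0.863, -0.505, 0.014, -0.002]
contact_force: [-0.1, -0.6, -0.6]
finger_gap: 0.0502
```

>>> move_arm(
  targets=[
    [5, [-3, -4, 0], [0, 0, 0]],
    [5, [-3, -4, 0], [0, 0, 0]],
    [5, [0, 0, 0], [0, 0, 0]],
  ],
)

```text
time_s: 7.05
position: [0.268, -0.4075, 0.3089]
tool_rot: [0.862, -0.507, 0.015, -0.002]
contact_force: [1.1, 0.7, -0.8]
finger_gap: 0.0502
```

```bash
python3 - <<'E'
from h import *
a0,da=r.grab_frame("scene");b0,db=r.grab_frame("top")
c=np.array([.5484,-.0467]);th=np.radians(204);X=np.array([np.cos(th),np.sin(th)]);Y=np.array([-X[1],X[0]])
for n,d in(("scene",da),("top",db)):
    P=cloud(n,d);m=(P[...,2]>.012)&(P[...,2]<.08)&(np.hypot(P[...,0]-c[0],P[...,1]-c[1])<.16)
    q=P[m];u=(q[:,:2]-c)@X;v=(q[:,:2]-c)@Y
    print(n,"zone x",u.min(),u.max(),"y",v.min(),v.max(),"zmed/max",np.median(q[:,2]),q[:,2].max(),cv2.minAreaRect(np.c_[u,v].astype(np.float32)))
    P0=cloud(n,np.load(f"/tmp/{n}.npz")["d"])
cv2.imwrite("pics/top5.png",b0[:,:,::-1])
a=a0[100:260,160:340];b=b0[100:300,195:355]
a=cv2.resize(a,None,fx=2.4,fy=2.4);b=cv2.resize(b,None,fx=2.1,fy=2.1)
h=np.zeros((420,a.shape[1]+b.shape[1],3),np.uint8);h[:a.shape[0],:a.shape[1]]=a;h[:b.shape[0],a.shape[1]:]=b
cv2.imwrite("pics/c5.png",h[:,:,::-1]);s=r.get_state();print(s["position"],s["contact_force"],s["time_s"])
E
```

```text
scene zone x -0.07126358964232488 0.07115610057493717 y -0.0513991601927262 0.08841885761296606 zmed/max 0.04624531940531291 0.05671096538440791 ((0.002386663109064102, 0.01782893016934395), (0.13862916827201843, 0.13336381316184998), 4.854725360870361)
top zone x -0.07141214835992075 0.07816955679670841 y -0.05500172967410978 0.08539873242360911 zmed/max 0.04934997300297454 0.05557345846186431 ((0.0037117190659046173, 0.015318091958761215), (0.14194883406162262, 0.13016830384731293), 5.6470561027526855)
[ 0.269763   -0.40556318  0.30925543] [-0.00609762 -0.67675456  1.1089272 ] 7.15
```

View pics/c5.png

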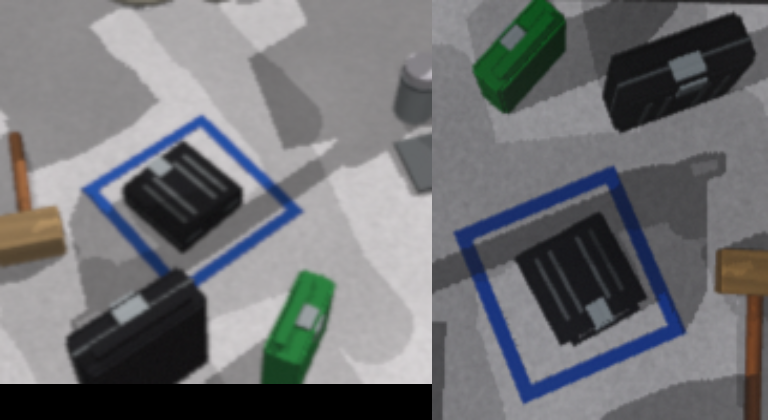

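View pics/top5.png

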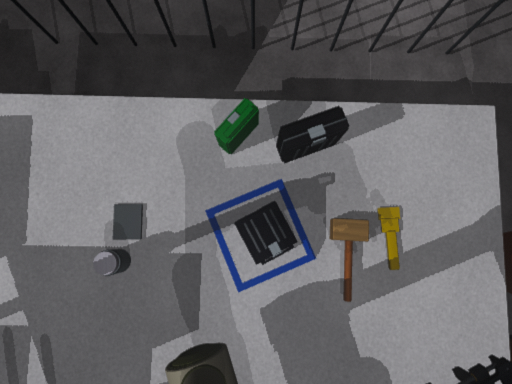

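The toolbox lies flat (about 50 mm high) with its lid up at top (267,232). It is inside the tape by about 12 mm or more on y and 27 mm or more on x. The bystanders haven't moved and the arm is clear, so I'm handing in.

```bash
python3 -c "
from workcell import r
print(r.job_done())"
```

```text
the job is handed in; nothing more can be done
None
```

The small black toolbox now lies on its back, lid up, wholly inside the blue frame. I pushed it over high on the lid (about 113 mm up) with two spread fingers, never pinching or lifting it. Then I raised the arm clear and handed in at 7.2 s.

- **Position:** In depth from both cameras, the box spans about -71 to +78 mm of ±105 along the frame's x, and -55 to +88 mm of ±100 along its y. It is turned about 5° to the frame, as it was before the push. Its tightest margin is about 12 mm on the +y side. The two cameras differed by up to 7 mm.
- **Lying flat:** Its height measured 46–49 mm against the expected 50 mm.
- **Other things:** The tin, tile, mallet, scraper and look-alike boxes show no movement in the last top picture.
- **Forces:** The force readings between moves stayed within about 2 N.
- **What failed:** The network's point finder did not find the zone, so I located it from the tape's colour and the depth.

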